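Dot the last fixing hole of a bronze plaque

TASK

Take the blue-handled dot punch out of the tool block, feel its point down through the one empty screw hole in the bronze plaque (the other three corners are already screwed down) and mark the oak plinth underneath for the last screw: hold the punch upright, press evenly with about 13 N for one second without sliding the point, then draw it straight up and out. Do not bear hard on the bronze. Finally put the punch back in the block, upright and fully home, and leave everything else where it is.

Things in the scene. Friction and masses are not known exactly. Their poses are not given: they have to be found in the camera images.
- punch_center (a point): Centre of the blue-handled dot punch, 61 mm above its point, on its axis; z runs from point to cap. Loose, 122 mm long, about 180 g, round. From the point up: 6 mm cone, steel shank 10 mm in diameter to 45 mm, collar 24 mm in diameter to 49 mm, blue handle 18 mm in diameter to 114 mm, domed cap to 122 mm. At first it stands in a hole of the tool block, collar on the block's top.
- punch_point (a point): The end of the punch's conical point, 61 mm below punch_center along the axis; 5 mm above the bench while the punch stands in the block.
- punch: The same punch; origin at its point, z along its axis towards the cap.
- plaque: Cast bronze plaque, 170 x 120 mm (its x, y), 10 mm thick, flat on the plinth and held by three screws, so it does not move; origin at the centre of its underside. Low relief in the middle and a 2 mm raised border. Domed brass screws at (-70, 45), (-70, -45), (70, -45) mm; the hole at (70, 45) mm is empty, with the pale oak to be seen in it.
- plaque_hole (a point): Centre of the mouth of the empty hole, on the plaque's top face, 10 mm above the oak, 40 to 52 mm above the bench. Straight through, 11.5 mm in diameter, mouth chamfered 1 mm; the 10 mm shank has 0.75 mm to spare all round. The cone leads it in: touching the rim, the sideways force on the punch points to the hole's centre. More than 18 N from the punch bruises the bronze.
- plinth: Oak plinth, 210 x 160 mm, fixed to the bench; origin at the centre of its TOP face, which is 30 to 42 mm above the bench (plinths differ). Hard: each half millimetre pressed farther adds 3.5 N or more, so press by force, not by position. A clean dot needs 11 to 15 N held steadily for 0.7 s or more, punch upright; more than 20 N splits the oak. Do not drag the point on it.
- stand: Tool block of pale plywood, 70 x 170 mm (its x and y), 50 mm high, fixed to the bench, origin at the centre of its underside. One hole near each end, and eight small rotary burrs in the middle standing 12 mm above the top.
- hole_a (a point): Centre of the mouth of the block's hole at its +y end (60 mm from the middle), on the block's top, 50 mm above the bench. Upright, 12 mm in diameter, 47 mm deep, mouth chamfered 2 mm. Holds either the punch or the drift at the start, the other hole the other one.
- hole_b (a point): The same at the block's -y end.
- drift_center (a point): Centre of the other tool in the block, a flat-ended drift of the same shape and size with a black handle, its cap 127 mm above the bench (carry the punch clear of it); not needed, to be left in its hole.
- marker: Black marker pen, 140 mm long, lying on the bench; bystander.
- disc: Green sanding disc, 115 mm in diameter, 4 mm thick, lying on the bench; bystander.
- backing_pad: Black rubber backing pad, 74 mm in diameter, 38 mm high; bystander.
- hammer: Hammer lying on the bench; bystander.
- screwdriver: Red-handled screwdriver lying on the bench; bystander.
- casting: Small bronze casting, 62 mm in diameter, 82 mm high, standing on the bench; bystander.
Mind the look-alikes: they are no part of the job. Leave any pink or purple look-alike of the punch alone.

How it is judged (in metres and radians):
On the way, in this order (a step that is already met when the one before it is completed fails the run):
1. the punch has been drawn up out of the tool block (z of punch_point in the frame of stand above 0.06 m and contact force between punch and the fingers above 1 N), for 0.1 s.
2. the punch, upright in the plaque's empty hole, presses its point on the oak with 11 to 15 N, steadily for 0.7 s (contact force between punch and plinth between 11 and 15 N and horizontal distance between punch_point and plaque_hole below 0.002 m and z of punch_point in the frame of plaque_hole below -0.0075 m and angle between punch's own z axis and vertical below 0.07 rad), for 0.7 s.
3. the punch has been lifted clear of the plaque, still upright (z of punch_point in the frame of plaque_hole above 0.015 m and angle between punch's own z axis and vertical below 0.12 rad and contact force between punch and the fingers above 1 N), for 0.1 s.
At the end, for the whole second after the job is handed in: The punch stands upright (within 0.06 rad) and at rest in one of the tool block's holes, its point at least 42 mm below the hole's mouth and within 4 mm of its axis, so that its collar is down on the block (((horizontal distance between punch_point and hole_a below 0.004 m and z of punch_point in the frame of hole_a below -0.042 m) or (horizontal distance between punch_point and hole_b below 0.004 m and z of punch_point in the frame of hole_b below -0.042 m)) and angle between punch's own z axis and vertical below 0.06 rad and linear speed of punch below 0.02 m/s); the robot touches nothing.
It fails at once if the point presses on the oak with more than 20 N (contact force between punch and plinth above 20 N).
It fails at once if the punch bears on the bronze with more than 18 N (contact force between punch and plaque above 18 N).
It fails at once if the punch presses on the oak more than 2 mm from the hole's centre or leaning more than 0.1 rad (stray, dragged or slanted dot) (contact force between punch and plinth above 2 N and (horizontal distance between punch_point and plaque_hole above 0.002 m or angle between punch's own z axis and vertical above 0.1 rad)).
It fails at once if a bystander is moved more than 20 mm (distance of any of drift_center, marker, disc, backing_pad, hammer, screwdriver, casting from where it was at the start of the episode above 0.02 m).
It also fails if it takes over 64 s, if anything falls off the work surface, if the arm or the gripper's body presses on something with over 40 N, if the wrist force passes 120 N, or if a joint passes its speed limit or range.

ROBOT

A 6-joint arm with a two-finger parallel gripper is mounted at the origin on the work surface. World frame = base frame: x ahead of the robot, y to its left, z up, the work surface at z = 0. Lengths are in mm, angles in degrees, forces in N, time in s.
With the tool pointing down it reaches from about 300 to 850 mm from the base axis. Payload 4.2 kg.
Tool frame: the origin (TCP) lies midway between the tips of the shut fingers; the grasp point (between the pads) lies 19 mm behind it (env.grip_depth is the distance from the TCP to the grasp point, in mm); z points along the fingers, y is the line along which they close (so a half turn about z gives the same grasp; the last joint's range is limited). The gripper opens to 91 mm and grips with 3 to 60 N. Pads are 32 mm wide; open, the fingers measure 118 mm over their backs; the gripper's body (76 mm by 178 mm) begins 60 mm behind the grasp point.
Start: joints at [65.26, 18.312, 89.639, -0, 72.044, -1.146], TCP at [230.153, 526.947, 213.976] pointing down, gripper open.
Joint ranges: [-177.97, 177.97], [-48.28, 115.42], [12.27, 149.76], [-77.06, 257.06], [2.81, 150.46], [-146.56, 146.56]. Speed limits (degrees/s): [147.25, 147.25, 180, 180, 180, 180].

INTERFACE

Orientations are given as [roll, pitch, yaw] about the fixed x, y, z axes, in that order (R = Rz(yaw) Ry(pitch) Rx(roll)).
In Python, from workcell import env, eyes gives the robot as it stands.
- The arm moves only by the tool send_rows, never from a script. Its argument "motion" is a list of rows, each a list of 7 numbers: the shift along the world's x, y, z normalised to -1 to 1, where 1 is 0.5 m, then the turn, a rotation vector about the world's x, y, z normalised to -1 to 1, where 1 is 60 degrees, then the opening, from -1 (shut) to 1 (fully open). A call has 1 to 20 rows; each row is the pose to reach, as a shift and turn from the pose commanded when the call began; what a row does not reach only later rows make up. A row lasts 1/8 s, in which the tool goes at most 62.5 mm and 10.7 degrees, less where a joint would pass 70% of its speed; a pose out of reach is approached as far as the arm can. A call with a number of a shift or a turn outside -1 to 1 is refused whole. A call with a gripper value outside its range is refused whole. The fingers move at their own pace and stop on an object; "squeeze" is the grip in N (left out, the last holds). Time passes only in rows, so rows that repeat a pose let the fingers close. It gives the time, the measured TCP pose, the force, the opening and the grip force at its end, in the units of the state.
- env.state(): the state, without advancing time (a new reading comes with each control period).
- eyes.grab_frame(name): name is "side" or "top"; returns a dict with "pixels" (400x640x3 uint8, red, green, blue), "depth" (400x640 float32, mm along the optical axis (not along the pixel's ray), 0 where there is no reading), "fx", "fy", "cx", "cy" (pixels), "distortion" ([k1, k2, p1, p2, k3] as OpenCV has them; the pictures are not rectified), "R" (3x3) and "t" (3): a world point X has camera coordinates R X + t. Camera axes: x right, y down, z forward; pixel columns grow to the right and rows downward; lengths in mm; the calibration is good to about 2 mm. A picture is of the moment at which its call begins.
- env.job_done(): hands the job in; it is judged then, once.
The state is a dict: "time_s": time; "qpos": joint angles; "qvel": joint speeds; "effort": joint torques, N m; "ee_pos": TCP position; "ee_rot": TCP orientation; "force": force on the tool from outside, world axes, zero at the start; "torque": the same for the moment, N m; "gripper_width": finger opening in mm; "gripper_force": force on a finger pad.
Only numpy, scipy, OpenCV 4.12 (cv2) and the standard library are available. Lean on these libraries where they do the work, as an engineer would, in place of code of your own. Each camera call takes 0.05 s, during which the arm holds its last target. There are 200 camera calls.

## Working session

There is one attempt and no reset: what is moved stays moved. The work goes in short steps, Python scripts to look and compute and a tool call to move; the robot and the scene stay as the last step left them, time stands still between calls to the robot, and variables do not carry over. Pictures are saved under pics/ and viewed, at most 10 in all, crops included, and the job is handed in when it is done.

Besides the shell and the picture viewer there is one more tool, called after "Call:" as name([rows], argument=value, ...), one row to a line, values as JSON. send_rows: Moves the arm, as the interface text tells. Its arguments: {"type":"object","properties":{"motion":{"type":"array"},"squeeze":{"type":"number"}},"required":["motion"]}

```bash
mkdir -p pics; ls; cat > h.py <<'E'
import numpy as np, cv2
from workcell import env, eyes
def cloud(f):
    h,w=f["depth"].shape
    u,v=np.meshgrid(np.arange(w),np.arange(h))
    K=np.array([[f["fx"],0,f["cx"]],[0,f["fy"],f["cy"]],[0,0,1.]])
    p=cv2.undistortPoints(np.stack([u,v],-1).reshape(-1,1,2).astype(np.float64),K,np.array(f["distortion"],float)).reshape(h,w,2)
    d=f["depth"][...,None]
    X=np.concatenate([p*d,d],-1)-np.array(f["t"])
    W=X@np.array(f["R"]); W[f["depth"]==0]=np.nan
    return W
def save(n,img): cv2.imwrite("pics/"+n,img[...,::-1])
E
python3 - <<'E'
from h import *
for n in("top","side"):
    f=eyes.grab_frame(n); save(n+"0.png",f["pixels"]); np.savez(n+"0.npz",W=cloud(f),**f)
    R=np.array(f["R"]);print(n,-R.T@np.array(f["t"]),f["fx"])
print(env.state(), env.grip_depth)
E
```

```text
pics
top [ 311.17974044  -31.56747893 1273.94177892] 410.6096569649188
side [ 226.51527544 -999.74202753  699.97996315] 437.5106154008188
{'time_s': 0.1, 'qpos': array([ 6.52604662e+01,  1.83478006e+01,  8.96985219e+01,  8.91025512e-05,
        7.20419312e+01, -1.14633572e+00]), 'qvel': array([ 0.08436045, -0.20777671, -0.28178545, -0.09565082,  0.03342048,
       -0.03620251]), 'effort': array([ 6.89815188e-04, -4.13335776e+01, -2.32510042e+01,  7.30287773e-02,
        4.21080273e-02, -3.94175402e-05]), 'ee_pos': array([229.95967006, 526.54152313, 213.21217397]), 'ee_rot': array([-1.79911766e+02, -1.85030348e-03,  1.56406773e+02]), 'force': array([ 0.61367921, -0.39233705,  0.80167585]), 'torque': array([ 0.00264813, -0.00706658, -0.02295197]), 'gripper_force': 0.0, 'gripper_width': 90.94615515960774} 18.8
```

View pics/top0.png

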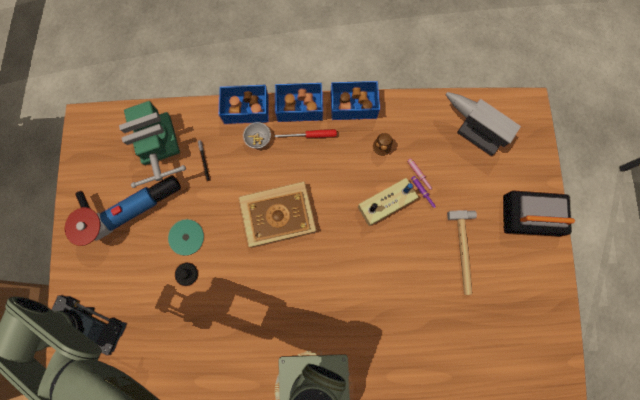

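View pics/side0.png

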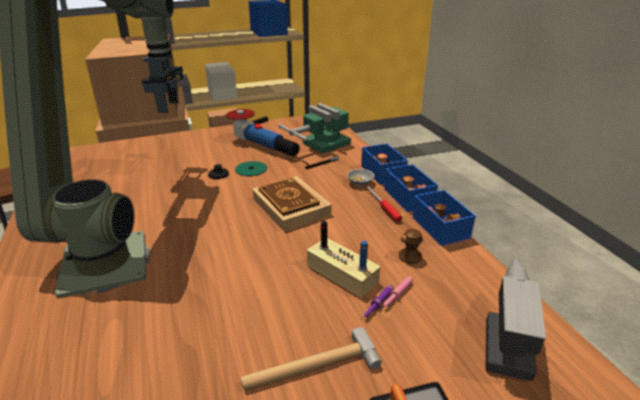

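The top view shows the robot base at (315,380), the plaque at (278,215) and the block at (388,200). The blue punch is at the block's right/far end (407,187) and the black drift at (375,208). In the side view the punch is at (364,255). Next I'll take zoomed crops and fit the geometry.

```bash
python3 - <<'E'
from h import *
t=np.load("top0.npz");s=np.load("side0.npz")
a=cv2.resize(t["pixels"][175:255,232:322],None,fx=6,fy=6,interpolation=cv2.INTER_CUBIC)
b=cv2.resize(s["pixels"][170:240,245:335],None,fx=6,fy=6,interpolation=cv2.INTER_CUBIC)
save("plq.png",a); save("plqs.png",b)
W=t["W"]
def box(r0,r1,c0,c1,zl,zh):
    w=W[r0:r1,c0:c1]; m=((w[...,2]>zl)&(w[...,2]<zh))
    p=w[m]; r=cv2.minAreaRect(p[:,:2].astype(np.float32))
    print("rect",np.round(r[0],1),np.round(r[1],1),round(r[2],1),"zmed",np.median(p[:,2]),len(p)); return p
print("bench z",np.nanmedian(W[250:300,250:350,2]))
p=box(178,252,232,322,20,70)
w=W[178:252,232:322,2]; print(np.histogram(w[np.isfinite(w)],bins=np.arange(-4,64,2)))
box(172,228,352,422,40,58)
# blue punch, side & top
for n,f in(("top",t),("side",s)):
    hsv=cv2.cvtColor(f["pixels"],cv2.COLOR_RGB2HSV); m=cv2.inRange(hsv,(95,80,30),(125,255,255))>0
    q=f["W"]; sel=m&(q[...,2]>50)&(q[...,2]<150)&(q[...,0]>350)&(q[...,0]<700)&(q[...,1]<-60)&(q[...,1]>-450)
    v,u=np.nonzero(sel); print(n,len(u),u.min(),u.max(),v.min(),v.max()); P=q[sel]; print(np.round(np.median(P,0),1),np.round(P.min(0),1),np.round(P.max(0),1))
    top=P[P[:,2]>118]; print("cap",len(top),np.round(top.mean(0),1) if len(top) else "")
E
```

```text
bench z -0.8689912846513888
rect [528.4  97. ] [162.3 208. ] 11.7 zmed 44.593047216457045 3494
(array([753, 930, 628, 254,  56,   7,   5,   4,   5,   7,   4,   7,   4,
         7,   7,  10,  20,  59, 210, 360, 393, 199, 124, 232, 484, 630,
       460, 209,  74,  10,   2,   0,   0]), array([-4, -2,  0,  2,  4,  6,  8, 10, 12, 14, 16, 18, 20, 22, 24, 26, 28,
       30, 32, 34, 36, 38, 40, 42, 44, 46, 48, 50, 52, 54, 56, 58, 60, 62]))
rect [ 555.3 -246.1] [ 70.9 172.3] 27.3 zmed 48.84697530646649 1133
top 36 404 412 184 192
[ 579.7 -296.1  118.6] [ 574.6 -304.5   70.9] [ 587.  -289.6  127.7]
cap 19 [ 581.4 -297.9  123.6]
side 106 361 366 242 266
[ 579.  -306.7   95.4] [ 574.3 -310.7   59.6] [ 586.7 -298.3  126.6]
cap 23 [ 580.5 -304.4  122.4]
```

View pics/plq.png

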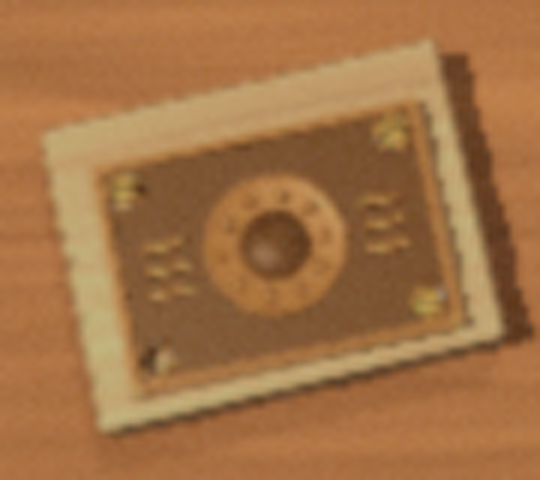

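View pics/plqs.png

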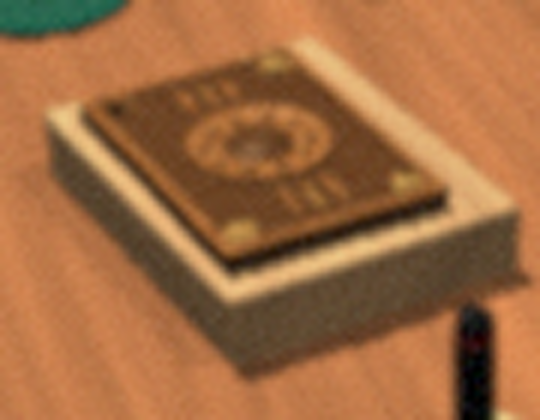

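The hole is the bottom-left corner in the top crop, around full px (257.7,234.8), and at about (264,188) in the side view. Now I'll fit the plaque from both views.

```bash
python3 - <<'E'
from h import *
from scipy.optimize import least_squares
t=np.load("top0.npz");s=np.load("side0.npz")
W=t["W"]; 
def K(f): return np.array([[f["fx"],0,f["cx"]],[0,f["fy"],f["cy"]],[0,0,1.]])
def proj(f,P): return cv2.projectPoints(np.array(P,float).reshape(-1,1,3),cv2.Rodrigues(f["R"])[0],f["t"].astype(float),K(f),f["distortion"].astype(float))[0].reshape(-1,2)
for f in(t,s):
  P=f["W"].reshape(-1,3); d=np.hypot(P[:,0]-528,P[:,1]-97)
  e=P[(d<25)]; print("mid z",np.nanmedian(e[:,2]))
  ang=np.radians(11.7); a=(P[:,:2]-[528.4,97])@np.array([[np.cos(ang),-np.sin(ang)],[np.sin(ang),np.cos(ang)]])
  # a[:,0] short axis, a[:,1] long
  m=(abs(a[:,0])<35)&(abs(a[:,1])<65)&(abs(a[:,1])>38); print("face z",np.median(P[m,2]))
  m=(a[:,0]>66)&(a[:,0]<76)&(abs(a[:,1])<90); print("plinth far z",np.median(P[m,2]))
  m=(a[:,0]>110)&(a[:,0]<140)&(abs(a[:,1])<60); print("bench",np.median(P[m,2]))
# screws/hole top pixels (crop/6 convention), side pixels
c6=lambda p,o:(np.array(p)+.5)/6-.5+np.array(o)
pt=c6([[125,190],[392,132],[430,300],[157,360]],[232,175])
ps=c6([[115,107],[272,63],[405,181],[240,232]],[245,170]) # hole, ?, ?, ?
loc=np.array([[70,45],[-70,45],[-70,-45],[70,-45]],float)
def wp(x,L,z): c,sn=np.cos(x[2]),np.sin(x[2]); return np.c_[x[0]+c*L[:,0]-sn*L[:,1],x[1]+sn*L[:,0]+c*L[:,1],np.full(len(L),z)]
# world positions by ray-plane
def ray(f,p,z):
  q=cv2.undistortPoints(np.array(p,float).reshape(-1,1,2),K(f),f["distortion"].astype(float)).reshape(-1,2)
  R=f["R"];C=-R.T@f["t"]; d=np.c_[q,np.ones(len(q))]@R; return C+d*((z-C[2])/d[:,2])[:,None]
for z in (47,):
  print("top",np.round(ray(t,pt,z),1)); print("side",np.round(ray(s,ps,z),1))
E
```

```text
mid z 49.30425058177882
face z 46.523724321323634
plinth far z 35.93410660555883
bench -1.6281909977410942
mid z 48.89331401282266
face z 46.46974098016127
plinth far z 35.95388273985652
bench -1.5451321278050636
top [[551.1 169.1  47. ]
 [576.7  32.6  47. ]
 [489.7  15.3  47. ]
 [463.7 153.1  47. ]]
side [[462.2 154.   47. ]
 [550.7 171.2  47. ]
 [576.5  33.2  47. ]
 [488.6  16.2  47. ]]
```

Call:
send_rows([
  [0.3,-1,0,0,0,-0.5,1],
  [0.3,-1,0,0,0,-0.5,1],
  [0.3,-1,0,0,0,-0.5,1],
  [0.3,-1,0,0,0,-0.5,1],
  [0.3,-1,0,0,0,-0.5,1],
  [0.3,-1,0,0,0,-0.5,1],
  [0.3,-1,0,0,0,-0.5,1],
  [0.3,-1,0,0,0,-0.5,1],
  [0.3,-1,0,0,0,-0.5,1],
  [0.3,-1,0,0,0,-0.5,1],
  [0.3,-1,0,0,0,-0.5,1],
  [0.3,-1,0,0,0,-0.5,1],
])

```text
time_s: 1.6
ee_pos: [379.8, 28.0, 213.9]
ee_rot: [-180.0, -0.0, 126.5]
force: [0.3, 0.1, 1.0]
gripper_width: 91.4
gripper_force: 0.0
```

Call:
send_rows([
  [0.404,-0.652,0,0,0,-0.607,0],
  [0.404,-0.652,0,0,0,-0.607,0],
  [0.404,-0.652,0,0,0,-0.607,0],
  [0.404,-0.652,0,0,0,-0.607,0],
  [0.404,-0.652,0,0,0,-0.607,0],
  [0.404,-0.652,0,0,0,-0.607,0],
  [0.404,-0.652,0,0,0,-0.607,0],
  [0.404,-0.652,0,0,0,-0.607,0],
  [0.404,-0.652,0,0,0,-0.607,0],
  [0.404,-0.652,-0.1,0,0,-0.607,0],
  [0.404,-0.652,-0.1,0,0,-0.607,0],
])

```text
time_s: 2.98
ee_pos: [579.4, -296.3, 161.1]
ee_rot: [-179.6, -0.2, 90.1]
force: [-0.4, 0.0, 0.3]
gripper_width: 45.8
gripper_force: 0.0
```

```bash
python3 - <<'E'
from h import *
f=eyes.grab_frame("side"); np.savez("side1.npz",**f)
save("side1.png",cv2.resize(f["pixels"][130:310,270:450],None,fx=3,fy=3,interpolation=cv2.INTER_CUBIC))
st=env.state();print(st["ee_pos"],st["ee_rot"],st["gripper_width"])
E
```

```text
[ 581.11285462 -297.42340122  163.61322778] [-1.79848879e+02 -9.31596364e-02  9.00540525e+01] 45.63155102187962
```

View pics/side1.png

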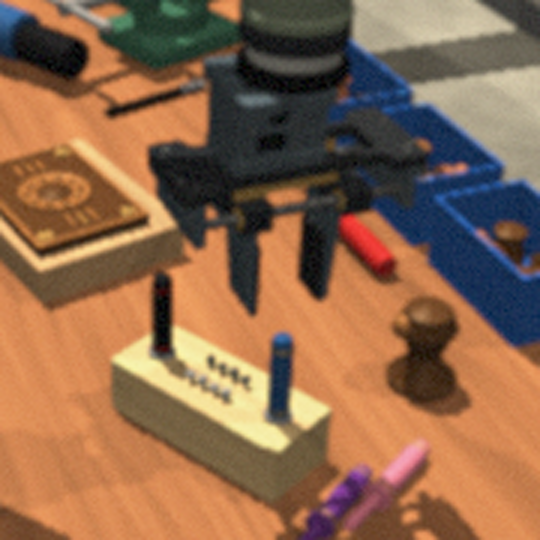

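The fingers (tips near crop px (250,310) and (318,298)) straddle the blue punch at (283,340), so I'll descend and grip.

Call:
send_rows([
  [0,0,-0.08,0,0,0,0],
  [0,0,-0.14,0,0,0,0],
  [0,0,-0.184,0,0,0,0],
  [0,0,-0.184,0,0,0,0],
  [0,0,-0.184,0,0,0,-0.3],
  [0,0,-0.184,0,0,0,-0.6],
  [0,0,-0.184,0,0,0,-0.8],
  [0,0,-0.184,0,0,0,-1],
  [0,0,-0.184,0,0,0,-1],
  [0,0,-0.184,0,0,0,-1],
  [0,0,-0.184,0,0,0,-1],
], squeeze=45)

```text
time_s: 4.4
ee_pos: [583.0, -299.4, 73.1]
ee_rot: [179.9, 0.1, 90.0]
force: [-0.3, 0.1, 6.3]
gripper_width: 17.1
gripper_force: 45.0
```

Call:
send_rows([
  [0,0,0.02,0,0,0,-1],
  [0,0,0.06,0,0,0,-1],
  [0,0,0.12,0,0,0,-1],
  [0,0,0.2,0,0,0,-1],
  [0,0,0.24,0,0,0,-1],
  [0,0,0.24,0,0,0,-1],
  [0,0,0.24,0,0,0,-1],
  [0,0,0.24,0,0,0,-1],
  [0,0,0.24,0,0,0,-1],
])

```text
time_s: 5.52
ee_pos: [581.7, -298.8, 190.8]
ee_rot: [-179.9, -0.1, 90.0]
force: [0.1, -0.1, -1.8]
gripper_width: 17.1
gripper_force: 45.0
```

```bash
python3 - <<'E'
from h import *
f=eyes.grab_frame("side"); np.savez("side2.npz",**f)
save("side2.png",cv2.resize(f["pixels"][120:260,300:440],None,fx=4,fy=4,interpolation=cv2.INTER_CUBIC))
st=env.state();print(st["ee_pos"],st["ee_rot"],st["force"],st["torque"])
E
```

```text
[ 581.85045464 -298.89419489  191.1365601 ] [-1.79923667e+02 -4.16919755e-02  8.99850827e+01] [-0.0073872  -0.28857935 -2.00829417] [-0.06556905  0.03434325  0.04439475]
```

View pics/side2.png

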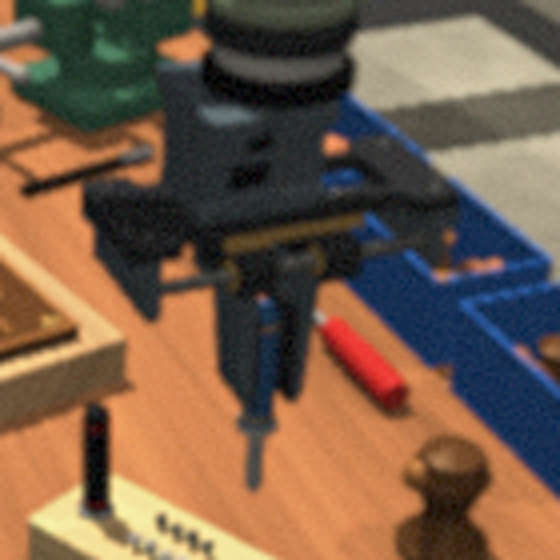

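The punch is held upright, its tip at crop (253,488), about px (363,242). I'll carry it high past the drift to above the hole.

Call:
send_rows([
  [0,0,0.06,0,0,0,-1],
  [0,0,0.06,0,0,0,-1],
  [-0.238,0.904,0.06,0,0,0,-1],
  [-0.238,0.904,0.06,0,0,0,-1],
  [-0.238,0.904,0.06,0,0,0,-1],
  [-0.238,0.904,0.06,0,0,0,-1],
  [-0.238,0.904,0.06,0,0,0,-1],
  [-0.238,0.904,0.06,0,0,0,-1],
  [-0.238,0.904,0.06,0,0,0,-1],
  [-0.238,0.904,0.06,0,0,0,-1],
  [-0.238,0.904,0.06,0,0,0,-1],
  [-0.238,0.904,0,0,0,0,-1],
  [-0.238,0.904,-0.06,0,0,0,-1],
  [-0.238,0.904,-0.1,0,0,0,-1],
  [-0.238,0.904,-0.128,0,0,0,-1],
  [-0.238,0.904,-0.128,0,0,0,-1],
  [-0.238,0.904,-0.128,0,0,0,-1],
  [-0.238,0.904,-0.128,0,0,0,-1],
  [-0.238,0.904,-0.128,0,0,0,-1],
])

```text
time_s: 7.95
ee_pos: [463.5, 153.1, 128.6]
ee_rot: [179.9, -0.0, 90.0]
force: [0.1, 0.5, -2.5]
gripper_width: 17.2
gripper_force: 45.0
```

```bash
python3 - <<'E'
from h import *
f=eyes.grab_frame("side"); np.savez("side3.npz",**f)
save("side3.png",cv2.resize(f["pixels"][130:220,220:320],None,fx=6,fy=6,interpolation=cv2.INTER_CUBIC))
st=env.state();print(st["ee_pos"],st["ee_rot"],st["force"],st["torque"])
K=np.array([[f["fx"],0,f["cx"]],[0,f["fy"],f["cy"]],[0,0,1.]])
def pr(P):
  q=cv2.projectPoints(np.array(P,float).reshape(-1,1,3),cv2.Rodrigues(np.array(f["R"]))[0],np.array(f["t"],float),K,np.array(f["distortion"],float))[0].reshape(-1,2)
  return np.round((q-[220,130]+.5)*6-.5,1)
e=st["ee_pos"]
print("pred tip",pr([[e[0],e[1],e[2]-68],[e[0],e[1]+3,e[2]-68],[e[0]+3,e[1],e[2]-68]]),"hole",pr([[463.2,153,47.5]]))
E
```

```text
[463.38917243 153.05703698 128.44096961] [ 1.79940444e+02 -1.59924019e-02  8.99921948e+01] [-0.18348338  0.28088802 -2.31793779] [-0.07214687  0.02563724  0.02224732]
pred tip [[266.  324.3]
 [264.6 321.6]
 [271.7 323.3]] hole [[267.4 346.7]]
```

View pics/side3.png

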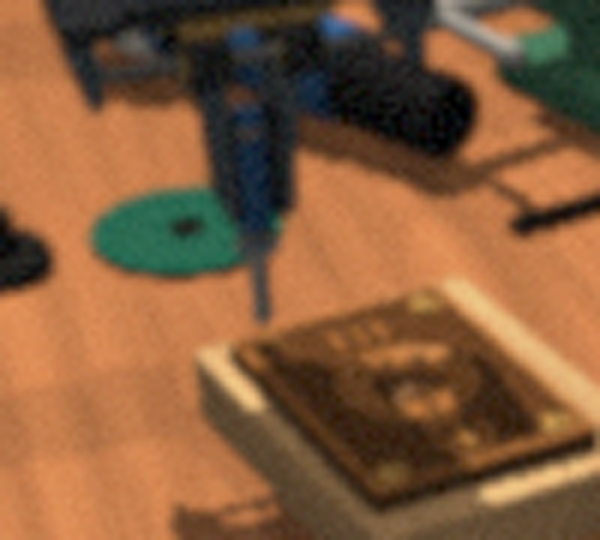

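The tip at crop (262,322) sits just above the hole at about (265,347). That leaves roughly 1 mm to go in +x. Descending by feel.

Call:
send_rows([
  [0.001,0,-0.006,0,0,0,-1],
  [0.001,0,-0.012,0,0,0,-1],
  [0.001,0,-0.018,0,0,0,-1],
  [0.001,0,-0.022,0,0,0,-1],
  [0.001,0,-0.024,0,0,0,-1],
  [0.001,0,-0.026,0,0,0,-1],
  [0.001,0,-0.026,0,0,0,-1],
  [0.001,0,-0.026,0,0,0,-1],
], squeeze=55)

```text
time_s: 9.0
ee_pos: [463.7, 153.0, 115.1]
ee_rot: [180.0, -0.0, 90.0]
force: [-0.4, -0.3, -2.1]
gripper_width: 17.1
gripper_force: 55.0
```

Call:
send_rows([
  [0,0,-0.001,0,0,0,-1],
  [0,0,-0.002,0,0,0,-1],
  [0,0,-0.003,0,0,0,-1],
  [0,0,-0.004,0,0,0,-1],
  [0,0,-0.004,0,0,0,-1],
])

```text
time_s: 9.62
ee_pos: [463.6, 152.9, 112.9]
ee_rot: [-180.0, 0.0, 90.0]
force: [0.6, -0.3, -2.6]
gripper_width: 17.1
gripper_force: 55.0
```

Call:
send_rows([
  [0,0,-0.001,0,0,0,-1],
  [0,0,-0.002,0,0,0,-1],
  [0,0,-0.003,0,0,0,-1],
  [0,0,-0.004,0,0,0,-1],
  [0,0,-0.004,0,0,0,-1],
])

```text
time_s: 10.25
ee_pos: [463.6, 152.9, 110.9]
ee_rot: [-180.0, 0.0, 90.0]
force: [0.0, -0.3, -1.8]
gripper_width: 17.1
gripper_force: 55.0
```

Call:
send_rows([
  [0,0,-0.001,0,0,0,-1],
  [0,0,-0.002,0,0,0,-1],
  [0,0,-0.003,0,0,0,-1],
  [0,0,-0.003,0,0,0,-1],
])

```text
time_s: 10.75
ee_pos: [463.7, 153.0, 109.5]
ee_rot: [180.0, -0.0, 90.0]
force: [0.6, 0.1, -2.3]
gripper_width: 17.2
gripper_force: 55.0
```

Call:
send_rows([
  [0,0,-0.001,0,0,0,-1],
  [0,0,-0.002,0,0,0,-1],
  [0,0,-0.003,0,0,0,-1],
  [0,0,-0.003,0,0,0,-1],
])

```text
time_s: 11.25
ee_pos: [463.8, 153.0, 108.0]
ee_rot: [180.0, -0.0, 90.0]
force: [1.1, 0.5, -2.2]
gripper_width: 17.1
gripper_force: 55.0
```

Call:
send_rows([
  [0,0,-0.001,0,0,0,-1],
  [0,0,-0.002,0,0,0,-1],
  [0,0,-0.002,0,0,0,-1],
  [0,0,-0.002,0,0,0,-1],
])

```text
time_s: 11.75
ee_pos: [463.8, 153.0, 107.0]
ee_rot: [180.0, -0.0, 90.0]
force: [0.5, 0.7, -1.5]
gripper_width: 17.3
gripper_force: 55.0
```

Call:
send_rows([
  [0,0,-0.001,0,0,0,-1],
  [0,0,-0.002,0,0,0,-1],
  [0,0,-0.002,0,0,0,-1],
  [0,0,-0.002,0,0,0,-1],
])

```text
time_s: 12.25
ee_pos: [463.8, 153.0, 106.0]
ee_rot: [180.0, -0.0, 90.0]
force: [1.7, 1.2, -2.0]
gripper_width: 17.1
gripper_force: 55.0
```

Light side force to +x,+y means the hole centre lies that way, so I'll nudge over and continue.

Call:
send_rows([
  [0.001,0.0008,0,0,0,0,-1],
  [0.001,0.0008,0,0,0,0,-1],
  [0.001,0.0008,-0.001,0,0,0,-1],
  [0.001,0.0008,-0.001,0,0,0,-1],
  [0.001,0.0008,-0.001,0,0,0,-1],
])

```text
time_s: 12.88
ee_pos: [463.9, 153.3, 105.4]
ee_rot: [-180.0, 0.0, 90.0]
force: [0.5, 0.0, -2.0]
gripper_width: 17.1
gripper_force: 55.0
```

Call:
send_rows([
  [0,0,-0.001,0,0,0,-1],
  [0,0,-0.002,0,0,0,-1],
  [0,0,-0.002,0,0,0,-1],
  [0,0,-0.002,0,0,0,-1],
])

```text
time_s: 13.38
ee_pos: [464.1, 153.3, 104.6]
ee_rot: [180.0, 0.0, 90.0]
force: [-0.9, -0.0, 0.9]
gripper_width: 16.8
gripper_force: 55.0
```

Oak contact (about 3 N). Pressing in half-millimetre steps.

Call:
send_rows([
  [0,0,-0.0005,0,0,0,-1],
  [0,0,-0.001,0,0,0,-1],
  [0,0,-0.001,0,0,0,-1],
  [0,0,-0.001,0,0,0,-1],
])

```text
time_s: 13.88
ee_pos: [464.2, 153.4, 104.2]
ee_rot: [180.0, -0.0, 90.0]
force: [-1.8, -0.4, 5.4]
gripper_width: 17.0
gripper_force: 55.0
```

Call:
send_rows([
  [0,0,-0.0004,0,0,0,-1],
  [0,0,-0.0008,0,0,0,-1],
  [0,0,-0.001,0,0,0,-1],
  [0,0,-0.001,0,0,0,-1],
])

```text
time_s: 14.38
ee_pos: [464.2, 153.4, 104.0]
ee_rot: [180.0, -0.0, 90.0]
force: [-2.3, 0.1, 7.0]
gripper_width: 17.2
gripper_force: 55.0
```

Call:
send_rows([
  [0,0,0,0,0,0,-1],
  [0,0,0,0,0,0,-1],
])

```text
time_s: 14.62
ee_pos: [464.2, 153.4, 104.0]
ee_rot: [180.0, -0.0, 90.0]
force: [-2.6, -0.5, 6.6]
gripper_width: 16.8
gripper_force: 55.0
```

```bash
python3 - <<'E'
from h import *
for i in range(6):
    st=env.state();print(np.round(st["ee_pos"],2),np.round(st["force"],2),np.round(st["torque"],3)); eyes.grab_frame("side")
E
```

```text
[464.23 153.39 104.01] [-2.62 -0.5   6.58] [-0.248  0.607 -0.038]
[464.2  153.38 103.98] [-2.36 -0.3   7.82] [-0.214  0.607  0.019]
[464.22 153.39 104.03] [-2.08 -0.9   7.72] [-0.268  0.566 -0.021]
[464.22 153.38 104.  ] [-1.84 -0.72  7.92] [-0.2    0.58  -0.003]
[464.24 153.38 104.02] [-3.07 -0.68  7.46] [-0.266  0.615 -0.001]
[464.22 153.4  104.02] [-1.98 -0.96  7.96] [-0.281  0.591  0.034]
```

Call:
send_rows([
  [0,0,-0.0004,0,0,0,-1],
  [0,0,-0.0008,0,0,0,-1],
  [0,0,-0.001,0,0,0,-1],
  [0,0,-0.001,0,0,0,-1],
])

```text
time_s: 15.42
ee_pos: [464.2, 153.4, 103.8]
ee_rot: [180.0, -0.0, 90.0]
force: [-2.7, -0.3, 9.7]
gripper_width: 17.0
gripper_force: 55.0
```

```bash
cat > m.py <<'E'
from h import *
F=[]
for i in range(4):
    eyes.grab_frame("side"); st=env.state(); F.append(st["force"])
print(np.round(st["ee_pos"],2),np.round(np.mean(F,0),2),np.round(np.std(F,0),2),st["time_s"])
E
python3 m.py
```

```text
[464.28 153.39 103.85] [-2.95 -0.96  9.81] [0.21 0.44 0.63] 15.625
```

About 11.9 N net. I'll add a quarter millimetre to reach about 13 N and hold.

Call:
send_rows([
  [0,0,-0.0002,0,0,0,-1],
  [0,0,-0.0004,0,0,0,-1],
  [0,0,-0.0004,0,0,0,-1],
  [0,0,-0.0004,0,0,0,-1],
  [0,0,-0.0004,0,0,0,-1],
  [0,0,-0.0004,0,0,0,-1],
])

```text
time_s: 16.38
ee_pos: [464.3, 153.4, 103.8]
ee_rot: [180.0, -0.0, 90.0]
force: [-2.5, -0.3, 10.7]
gripper_width: 17.1
gripper_force: 55.0
```

```bash
python3 m.py
```

```text
[464.3  153.43 103.8 ] [-2.88 -0.45 10.41] [0.51 0.27 0.36] 16.575
```

Call:
send_rows([
  [0,0,0,0,0,0,-1],
  [0,0,0,0,0,0,-1],
  [0,0,0,0,0,0,-1],
  [0,0,0,0,0,0,-1],
  [0,0,0,0,0,0,-1],
  [0,0,0,0,0,0,-1],
  [0,0,0,0,0,0,-1],
  [0,0,0,0,0,0,-1],
])

```text
time_s: 17.58
ee_pos: [464.3, 153.4, 103.8]
ee_rot: [180.0, -0.0, 90.0]
force: [-2.5, -0.4, 10.7]
gripper_width: 16.9
gripper_force: 55.0
```

```bash
python3 m.py
```

```text
[464.3  153.41 103.79] [-3.02 -1.23 10.59] [0.48 0.24 0.4 ] 17.775
```

Held at about 12.6 N for well over a second. Drawing straight up.

Call:
send_rows([
  [0,0,0.003,0,0,0,-1],
  [0,0,0.01,0,0,0,-1],
  [0,0,0.02,0,0,0,-1],
  [0,0,0.04,0,0,0,-1],
  [0,0,0.06,0,0,0,-1],
  [0,0,0.06,0,0,0,-1],
  [0,0,0.12,0,0,0,-1],
  [0,0,0.2,0,0,0,-1],
  [0,0,0.24,0,0,0,-1],
  [0,0,0.24,0,0,0,-1],
  [0,0,0.24,0,0,0,-1],
  [0,0,0.24,0,0,0,-1],
])

```text
time_s: 19.27
ee_pos: [463.4, 153.1, 221.4]
ee_rot: [-179.8, 0.0, 90.0]
force: [-0.2, -0.1, -1.5]
gripper_width: 16.8
gripper_force: 55.0
```

```bash
python3 m.py
```

```text
[463.95 153.28 222.22] [-0.31  0.2  -1.69] [0.48 0.4  0.33] 19.475
```

Call:
send_rows([
  [0.2374,-0.9054,0,0,0,0,-1],
  [0.2374,-0.9054,0,0,0,0,-1],
  [0.2374,-0.9054,0,0,0,0,-1],
  [0.2374,-0.9054,0,0,0,0,-1],
  [0.2374,-0.9054,0,0,0,0,-1],
  [0.2374,-0.9054,0,0,0,0,-1],
  [0.2374,-0.9054,0,0,0,0,-1],
  [0.2374,-0.9054,0,0,0,0,-1],
  [0.2374,-0.9054,0,0,0,0,-1],
  [0.2374,-0.9054,0,0,0,0,-1],
  [0.2374,-0.9054,0,0,0,0,-1],
  [0.2374,-0.9054,-0.08,0,0,0,-1],
  [0.2374,-0.9054,-0.14,0,0,0,-1],
  [0.2374,-0.9054,-0.174,0,0,0,-1],
  [0.2374,-0.9054,-0.174,0,0,0,-1],
  [0.2374,-0.9054,-0.174,0,0,0,-1],
  [0.2374,-0.9054,-0.174,0,0,0,-1],
])

```text
time_s: 21.6
ee_pos: [583.7, -299.7, 137.3]
ee_rot: [179.8, 0.1, 90.0]
force: [-0.9, -0.1, -2.4]
gripper_width: 17.1
gripper_force: 55.0
```

```bash
python3 - <<'E'
from h import *
f=eyes.grab_frame("side")
save("side4.png",cv2.resize(f["pixels"][190:300,300:410],None,fx=5,fy=5,interpolation=cv2.INTER_CUBIC))
st=env.state();print(st["ee_pos"],st["ee_rot"],st["force"])
E
```

```text
[ 583.42473974 -299.68969192  137.06536047] [1.79879216e+02 6.25911283e-02 8.99846754e+01] [-0.36178362 -0.78153169 -2.02555823]
```

View pics/side4.png

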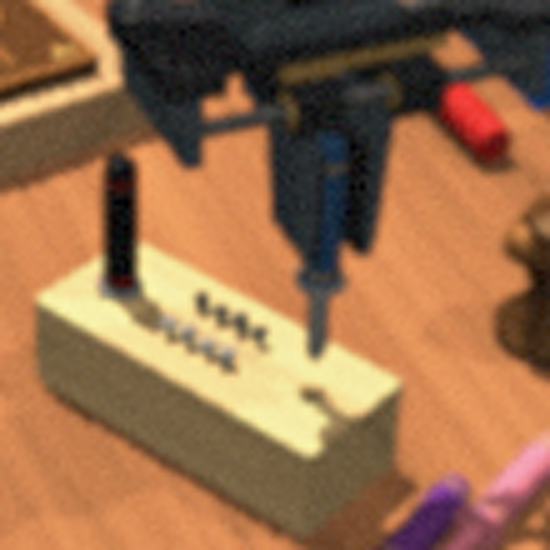

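The tip at crop (316,355) is right above the hole at about (315,393). Descending with a force check.

Call:
send_rows([
  [0,0,-0.01,0,0,0,-1],
  [0,0,-0.02,0,0,0,-1],
  [0,0,-0.03,0,0,0,-1],
  [0,0,-0.038,0,0,0,-1],
  [0,0,-0.042,0,0,0,-1],
  [0,0,-0.046,0,0,0,-1],
  [0,0,-0.048,0,0,0,-1],
  [0,0,-0.048,0,0,0,-1],
])

```text
time_s: 22.65
ee_pos: [582.9, -299.4, 111.8]
ee_rot: [180.0, 0.0, 90.0]
force: [0.1, 0.2, -1.6]
gripper_width: 16.8
gripper_force: 55.0
```

Call:
send_rows([
  [0,0,-0.004,0,0,0,-1],
  [0,0,-0.008,0,0,0,-1],
  [0,0,-0.012,0,0,0,-1],
  [0,0,-0.016,0,0,0,-1],
  [0,0,-0.02,0,0,0,-1],
  [0,0,-0.02,0,0,0,-1],
])

```text
time_s: 23.4
ee_pos: [583.0, -299.3, 101.6]
ee_rot: [180.0, -0.0, 90.0]
force: [1.1, 0.5, -2.5]
gripper_width: 17.2
gripper_force: 55.0
```

Sliding in freely. Down to just above the seat.

Call:
send_rows([
  [0,0,-0.006,0,0,0,-1],
  [0,0,-0.014,0,0,0,-1],
  [0,0,-0.022,0,0,0,-1],
  [0,0,-0.03,0,0,0,-1],
  [0,0,-0.038,0,0,0,-1],
  [0,0,-0.044,0,0,0,-1],
  [0,0,-0.05,0,0,0,-1],
  [0,0,-0.053,0,0,0,-1],
  [0,0,-0.053,0,0,0,-1],
])

```text
time_s: 24.52
ee_pos: [583.0, -299.4, 75.1]
ee_rot: [180.0, -0.0, 90.0]
force: [1.7, -1.3, -3.0]
gripper_width: 17.0
gripper_force: 55.0
```

Call:
send_rows([
  [0,0,-0.001,0,0,0,-1],
  [0,0,-0.002,0,0,0,-1],
  [0,0,-0.003,0,0,0,-1],
  [0,0,-0.004,0,0,0,-1],
  [0,0,-0.005,0,0,0,-1],
  [0,0,-0.005,0,0,0,-1],
])

```text
time_s: 25.28
ee_pos: [583.0, -299.4, 73.2]
ee_rot: [180.0, 0.0, 90.0]
force: [0.6, -0.1, 1.7]
gripper_width: 17.2
gripper_force: 55.0
```

Collar is on the block. Release and withdraw.

Call:
send_rows([
  [0,0,0,0,0,0,-0.5],
  [0,0,0,0,0,0,-0.2],
  [0,0,0,0,0,0,0],
  [0,0,0,0,0,0,0],
  [0,0,0,0,0,0,0],
  [0,0,0.06,0,0,0,0],
  [0,0,0.14,0,0,0,0],
  [0,0,0.22,0,0,0,0],
  [0,0,0.3,0,0,0,0],
  [0,0,0.3,0,0,0,0],
  [0,0,0.3,0,0,0,0],
  [0,0,0.3,0,0,0,0],
])

```text
time_s: 26.78
ee_pos: [582.1, -299.0, 221.0]
ee_rot: [-179.8, -0.1, 90.0]
force: [0.3, -0.1, 0.0]
gripper_width: 45.7
gripper_force: 0.0
```

```bash
python3 - <<'E'
from h import *
f=eyes.grab_frame("side")
save("side5.png",cv2.resize(f["pixels"][190:300,300:410],None,fx=5,fy=5,interpolation=cv2.INTER_CUBIC))
st=env.state();print(st["ee_pos"],st["force"],st["gripper_width"])
E
```

```text
[ 582.18667677 -299.01883055  221.05394485] [-0.40764956  0.52348866 -0.09336293] 45.6433124508922
```

View pics/side5.png

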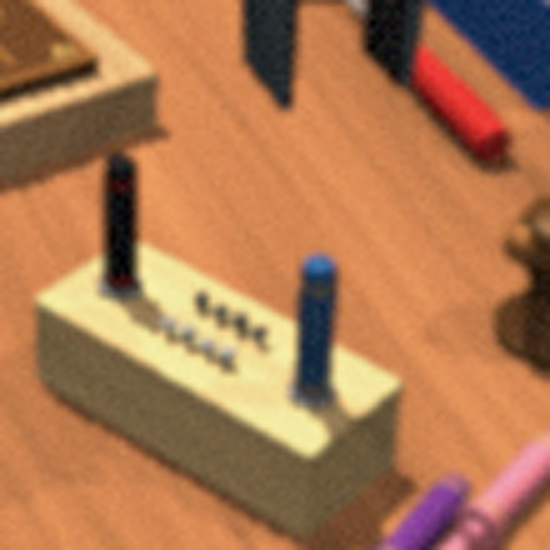

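The punch stands seated at crop (313,395), cap at (319,268), the same height and lean as the drift, and the gripper is clear. Handing in.

```bash
python3 -c "
from workcell import env
print(env.job_done())"
```

```text
the job is handed in; nothing more can be done
None
```

I marked the oak through the empty hole at about 12.6 N (wrist reading less the tool's weight), held for over a second. The punch is back in the block, upright and fully home, and I handed the job in at about 27 s; no verdict came back.

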